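# Set out the feed-gearbox parts for refitting

### The job

Get the stripped feed gearbox ready to go back together on the white layout board: drop the keyed bush fully home in the bearing block, its key in the keyway, and put the plain spacer ring on top of the bush's flange, round its hub. Then set the large gear flat on the board midway between the bearing block and the cover plate, and the small gear flat on the board directly behind the large one (on the side away from the robot, square to the board's long edge), about two centimetres clear of it. Do not knock over the jar, and leave everything standing free.

Things in the scene. Friction and masses are not known exactly. Their poses are not given: they have to be found in the camera images.
- board: White layout board fixed to the bench, 230 (x) x 370 (y) x 6 mm. Origin: centre of underside, on the bench (top at +6 mm). Its x points away from the robot and y to the robot's left, within 10 degrees. The bearing block and cover plate stand on it near its two ends (either way round), each centred 122 mm from its middle along y, so its middle is midway between them.
- block: Bearing block, green casting fixed on the board: foot 84 (x) x 96 (y) x 12 mm, on it a round boss 80 mm across, top 30 mm above the origin. Origin: centre of underside, on the board's top. In the top: a bore of 44 mm diameter, 18 mm deep, with one keyway 12 mm wide running along the block's +x from the bore out through the boss wall, open at top and outside.
- seat (a point): Centre of the mouth of the bore in the bearing block, level with the boss's top face; x axis along the keyway, z up.
- plate: Cover plate, flat green rectangular casting fixed on the board, 66 (x) x 90 (y) x 14 mm, with a steel plug in its middle and two dark bolt holes. Origin: centre of its underside, on the board's top.
- bush: Keyed bush, loose, steel, 350 g, upright. Origin: centre of underside. From below: spigot dia 40, 14 mm high; flange dia 54, 14-22 mm; hub dia 28, 22-56 mm (grip here, any yaw). A key 8 mm wide stands out along its +x to 34 mm from the centre, 0-22 mm high, visible beyond the flange. Home: flange on the boss, origin 14 mm below the seat point; with the key off the keyway it stands 14 mm too high.
- ring: Spacer ring, plain steel, loose, about 110 g, lying flat: outer diameter 50 mm, hole 37 mm, 16 mm high. Origin: centre of its underside. Grip it across the outside. On the bush it lies on the flange, its origin 22 mm above the bush's.
- gear: Large spur gear, steel, loose, about 420 g, lying flat with its hub up: toothed disc 64 mm diameter, 14 mm high; hub 26 mm diameter from 14 to 44 mm (grip here from above). Origin: centre of its underside.
- pinion: Small spur gear, steel, loose, about 200 g, lying flat with its hub up: toothed disc 40 mm diameter, 16 mm high; hub 22 mm diameter from 16 to 44 mm (grip here from above). Origin: centre of its underside.
- jar: Jar with a blue lid, 64 mm diameter, 75 mm high, standing loose on the bench out to one side, beside the loose parts; not part of the job and not to be knocked over. Origin: centre of its underside, z up.
There are look-alikes about, which are no part of the job. Leave any purple or yellow look-alike of the gear alone.

How it is judged:
By the outcome, as a careful person would: the job done as asked, in the order asked, and still so for the second after the job is handed in, with the robot touching nothing.
It also fails if it takes over 106 s, if anything falls off the work surface, if the arm or the gripper's body presses on something with over 40 N, if the wrist force passes 120 N, or if a joint passes its speed limit or range.

### The arm

A 6-joint arm with a two-finger parallel gripper is mounted at the origin on the work surface. World frame = base frame: x ahead of the robot, y to its left, z up, the work surface at z = 0. Lengths are in mm, angles in rad, forces in N, time in s.
With the tool pointing down it reaches from about 375 to 925 mm from the base axis. Payload 5.7 kg.
Tool frame: the origin (TCP) lies midway between the tips of the shut fingers; the grasp point (between the pads) lies behind it (bot.grasp_offset is the z of the grasp point in the tool frame, in mm); z points along the fingers, y is the line along which they close (so a half turn about z gives the same grasp; the last joint's range is limited). The gripper opens to 85 mm and grips with 20 to 120 N. Pads are 22 mm wide; open, the fingers measure 114 mm over their backs; the gripper's body (76 mm by 85 mm) begins 54 mm behind the grasp point. The pads swing forward as they close: fully open they stand 13 mm farther back than shut.
Start: joints at [1.033, 0.359, 1.51, -0, 1.272, -0.115], TCP at [246.178, 547.137, 231.267] pointing down, gripper open.
Joint ranges: [-2.97, 2.97], [-1.01, 2.36], [0.21, 2.38], [-0.96, 4.11], [0.2, 2.71], [-2.98, 2.98]. Speed limits (rad/s): [2.39, 2.39, 3.14, 3.14, 3.14, 3.14].

### API

Orientations are given as a unit quaternion [x, y, z, w].
In Python, from station import bot, imaging, ticket, finder gives the robot as it stands. The module is installed in compiled form; this text tells all that it offers.
- The arm moves only by the tool apply_moves, never from a script. Its argument "rows" is a list that holds one entry, the list of rows, each a list of 7 numbers: the shift along the tool's x, y, z in mm, then the turn, a rotation vector about the tool's x, y, z in rad, then the gripper command: -1 is fully open, 1 is shut, values between are in proportion. A call has 1 to 20 rows; each row shifts and turns the commanded pose from where the row before left it, along the tool's axes as they then stand; what a row does not reach is not made up. A row lasts 1/12 s, in which the tool goes at most 41.7 mm and 7.16 degrees, less where a joint would pass 70% of its speed; a pose out of reach is approached as far as the arm can. A call is refused whole if a number of a shift passes 41.7 or a number of a turn 0.125, either way. A call with a gripper value outside its range is refused whole. The fingers move at their own pace and stop on an object; "squeeze" is the grip in N (left out, the last holds). Time passes only in rows, so rows that do not move let the fingers close. It gives the time, the measured TCP pose, the force, the opening and the grip force at its end, in the units of the state.
- bot.get_obs(): the state, without advancing time (a new reading comes with each control period).
- imaging.read_camera(name): name is "scene" or "top"; returns a dict with "color" (400x640x3 uint8, red, green, blue), "range_z" (400x640 float32, mm along the optical axis (not along the pixel's ray), 0 where there is no reading), "fovy" (degrees; the focal length in pixels is half the picture's height over the tangent of half this angle, whatever the lens; pixels are square), "cx", "cy" (the principal point, pixels), "pose" (4x4, takes a point from camera to world coordinates). Camera axes: x right, y up, looking along -z (the intrinsics and any distortion apply to the point x, -y, -z); pixel columns grow to the right and rows downward; lengths in mm; the calibration is good to about 2 mm. A picture is of the moment at which its call begins.
- ticket.sign_off(): hands the job in; it is judged then, once.
Trained networks look in a picture, given as the dict that the camera call returned (one of the last four; its "shot" number tells which), for a name from the list of things; names that differ only in an ending like _2 or _b are one class to them, and where a whole thing is asked for, a point or a joint stands for the part that bears it (a point fixed in the world has none). Each returns a list of dicts, best first, with "conf" (0 to 1); they miss things now and then, are a little off and sometimes report something else, mostly with a low value. They report only what shows in the picture. A call takes as long as a camera call. They do not tell look-alikes from the thing itself.
- finder.look_for(picture, thing): "box" ([left, top, right, bottom] in pixels, round what is visible of it).
- finder.tip_of(picture, thing): "position" ([column, row] in pixels: a listed point, or the origin of a listed thing).
The state is a dict: "t": time; "joint_pos": joint angles; "qd": joint speeds; "effort": joint torques, N m; "ee_pos": TCP position; "eef_rot": TCP orientation; "contact_force": force on the tool from outside, world axes, zero at the start; "ft_torque": the same for the moment, N m; "gripper_width": finger opening in mm; "grasp_force": force on a finger pad.
Only numpy, scipy, OpenCV 4.12 (cv2) and the standard library are available. Lean on these libraries where they do the work, as an engineer would, in place of code of your own. Each camera call takes 0.05 s, during which the arm holds its last target. There are 200 camera calls.

## Working session

There is one attempt and no reset: what is moved stays moved. The work goes in short steps, Python scripts to look and compute and a tool call to move; the robot and the scene stay as the last step left them, time stands still between calls to the robot, and variables do not carry over. Pictures are saved under pics/ and viewed, at most 14 in all, crops included, and the job is handed in when it is done.

Besides the shell and the picture viewer there is one more tool, called after ">>>" as name([rows], argument=value, ...), one row to a line, values as JSON. apply_moves: Moves the arm, as the interface text tells. Its arguments: {"type":"object","properties":{"rows":{"type":"array","items":{"type":"array","items":{"type":"array","items":{"type":"number"}}}},"squeeze":{"type":"number"}},"required":["rows"]}

```bash
mkdir -p pics
cat > h.py <<'E'
from station import bot, imaging, ticket, finder
import numpy as np, cv2
def shot(n): return imaging.read_camera(n)
def cloud(p):
    z=p["range_z"]; h,w=z.shape; f=h/2/np.tan(np.radians(p["fovy"]/2))
    v,u=np.mgrid[:h,:w]; X=(u-p["cx"])/f*z; Y=(v-p["cy"])/f*z
    P=np.stack([X,-Y,-z,np.ones_like(z)],-1)@p["pose"].T
    P=P[...,:3]; P[z==0]=np.nan; return P
def save(p,name,crop=None,s=1):
    im=p["color"][...,::-1]
    if crop: l,t,r,b=crop; im=im[t:b,l:r]
    cv2.imwrite("pics/"+name,cv2.resize(im,None,fx=s,fy=s,interpolation=cv2.INTER_CUBIC))
E
python3 - <<'E'
from h import *
o=bot.get_obs(); print({k:np.round(v,3) for k,v in o.items()}, bot.grasp_offset)
for n in("top","scene"):
    p=shot(n); save(p,n+"0.png"); print(n,[k for k in p], p["fovy"],p["cx"],p["cy"],np.round(p["pose"],3).tolist())
    for k in p:
        if k not in("color","range_z","pose","fovy","cx","cy"): print(k,p[k])
    P=cloud(p)
    for t in "block seat plate bush ring gear pinion jar".split():
        for d in finder.tip_of(p,t)[:4]:
            c,r=d["position"]; ci,ri=int(round(c)),int(round(r))
            print(t,round(d["conf"],2),round(c),round(r),np.round(P[min(max(ri,0),399),min(max(ci,0),639)]))
E
```

```text
{'t': np.float64(0.0), 'joint_pos': array([ 1.033,  0.36 ,  1.511, -0.   ,  1.272, -0.115]), 'qd': array([ 0.   ,  0.001, -0.001,  0.002,  0.   , -0.001]), 'effort': array([-2.0000e-03, -5.2760e+01, -2.7864e+01, -0.0000e+00,  1.3000e-02,
       -0.0000e+00]), 'ee_pos': array([245.833, 546.573, 230.436]), 'eef_rot': array([ 0.21 ,  0.978, -0.001, -0.   ]), 'contact_force': array([-0.126,  0.038, -0.078]), 'ft_torque': array([ 0.025, -0.026,  0.017]), 'grasp_force': np.float64(0.0), 'gripper_width': np.float64(85.406)} -18.700000000000003
top ['color', 'range_z', 'fovy', 'cx', 'cy', 'pose', 'shot'] 54.02806189943335 312.51217573211443 202.47053737380594 [[-0.014, 0.993, -0.117, 344.713], [-1.0, -0.014, 0.004, 9.671], [0.003, 0.117, 0.993, 1125.682], [0.0, 0.0, 0.0, 1.0]]
shot 1
block 0.86 261 173 [563. 151.  16.]
block 0.25 413 208 [ 455. -280.   21.]
seat 0.9 261 167 [579. 151.  22.]
plate 0.69 346 172 [561. -92.  22.]
bush 0.75 428 160 [ 587. -321.   48.]
ring 0.7 210 170 [577. 303.  -3.]
gear 0.93 413 208 [ 455. -280.   21.]
gear 0.87 406 245 [ 351. -250.   45.]
gear 0.76 437 262 [ 303. -336.   32.]
pinion 0.71 213 212 [449. 281.  43.]
jar 0.9 457 192 [ 492. -388.   73.]
jar 0.18 410 206 [ 462. -273.   16.]
scene ['color', 'range_z', 'fovy', 'cx', 'cy', 'pose', 'shot'] 51.771877599595335 327.3537623906588 196.90799339755628 [[-0.859, -0.364, 0.359, 829.839], [0.511, -0.588, 0.627, 621.679], [-0.017, 0.722, 0.691, 727.22], [0.0, 0.0, 0.0, 1.0]]
shot 2
block 0.83 329 265 [573. 174.  39.]
block 0.18 409 291 [461. 298.  16.]
seat 0.61 326 254 [557. 134.  21.]
plate 0.93 279 199 [568. -76.  20.]
bush 0.81 230 155 [ 608. -306.   22.]
ring 0.52 326 256 [558. 136.  19.]
gear 0.64 320 143 [ 359. -235.   11.]
gear 0.63 280 146 [ 467. -279.   14.]
gear 0.55 318 120 [ 308. -337.   15.]
pinion 0.55 412 292 [457. 303.  16.]
jar 0.61 254 135 [ 506. -378.    8.]
```

View pics/top0.png

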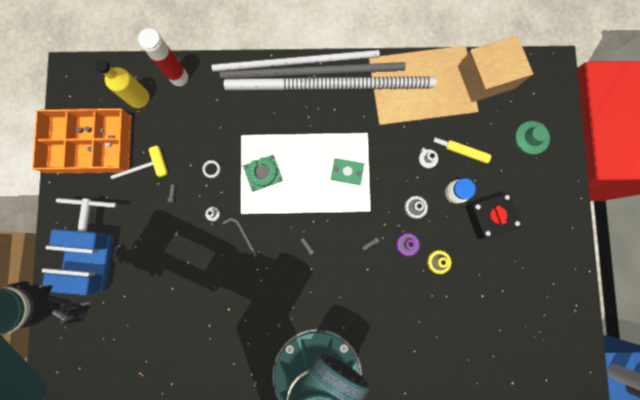

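View pics/scene0.png

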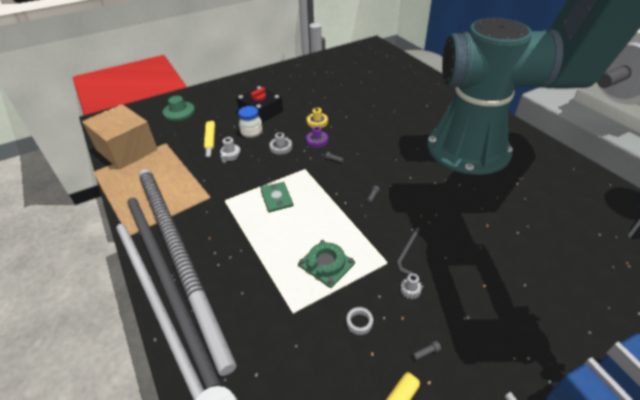

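The gear candidates in the top view are the steel one at (416,207), purple at (408,245) and yellow at (439,262). I choose the steel one. The bush is at (428,157), the ring at (211,169), the pinion at (213,213), the block on the left of the board at (262,172) and the plate at (347,171). A close crop should confirm this.

Run:
```python
from h import *
a=shot("top"); b=shot("scene")
def c(p,l,t,w=56,h=56): return cv2.resize(p["color"][t:t+h,l:l+w,::-1],(260,260),interpolation=cv2.INTER_CUBIC)
r1=np.hstack([c(a,400,132),c(a,390,180),c(a,234,144)]); r2=np.hstack([c(b,202,128),c(b,262,118),c(b,298,236)])
cv2.imwrite("pics/m1.png",np.vstack([r1,r2]))
for p in(a,b):
    P=cloud(p); m=(P[...,0]>420)&(P[...,0]<720)&(P[...,1]>-200)&(P[...,1]<250)
    hsv=cv2.cvtColor(p["color"],cv2.COLOR_RGB2HSV); w=m&(hsv[...,1]<40)&(hsv[...,2]>150)
    k=cv2.morphologyEx(w.astype(np.uint8),cv2.MORPH_OPEN,np.ones((5,5)))
    n,l,s,_=cv2.connectedComponentsWithStats(k); i=1+np.argmax(s[1:,4]); w=l==i
    Q=P[w]; print("board z",np.nanmedian(Q[:,2]),np.nanstd(Q[:,2]))
    # project to plane z=6 via rays
    C=p["pose"][:3,3]; R=P-C; W=C+R*((6-C[2])/R[...,2])[...,None]
    pts=W[w][:,:2]; pts=pts[~np.isnan(pts).any(1)].astype(np.float32); r=cv2.minAreaRect(pts); print(r)
    bench=(hsv[...,2]<50)&m; print("bench z",np.nanmedian(P[bench][:,2]),np.nanstd(P[bench][:,2]))
```

```text
board z 5.837932405882384 2.7565393655132575
((564.6779174804688, 24.982376098632812), (234.494873046875, 371.6777038574219), 0.31712228059768677)
bench z nan nan
board z 6.6943573463428265 2.926606304775889
((565.953125, 26.490158081054688), (233.51455688476562, 375.64007568359375), 0.3324905037879944)
bench z 0.7078706714822829 1.315678653530935
  return np.nanmean(a, axis, out=out, keepdims=keepdims)
  var = nanvar(a, axis=axis, dtype=dtype, out=out, ddof=ddof,
```

View pics/m1.png

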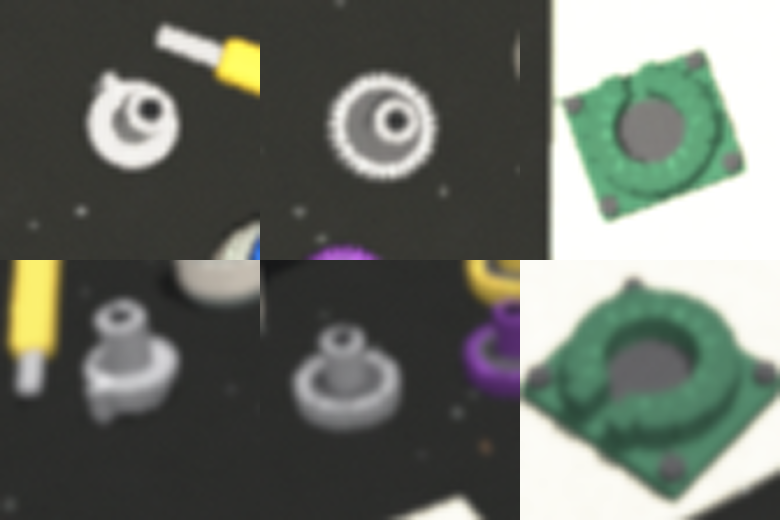

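The crops confirm the choices: the bush (top crop, key pointing up-left, clear of the yellow screwdriver), the steel gear, and the block with its keyway up-left. Next I'll fit silhouettes of known shape in both cameras.

```bash
cat > fit.py <<'E'
from h import *
from scipy.optimize import minimize
S=4
def circ(r,z,n=40):
    a=np.linspace(0,2*np.pi,n,endpoint=False); return np.c_[r*np.cos(a),r*np.sin(a),0*a+z]
def cyl(r,z0,z1): return np.r_[circ(r,z0),circ(r,z1)]
def box(x0,x1,y0,y1,z0,z1): return np.array([[x,y,z] for x in(x0,x1) for y in(y0,y1) for z in(z0,z1)],float)
M=dict(bush=[cyl(20,0,14),cyl(27,14,22),cyl(14,22,56),box(0,34,-4,4,0,22)], ring=[cyl(25,0,16)],
 gear=[cyl(32,0,14),cyl(13,14,44)], pinion=[cyl(20,0,16),cyl(11,16,44)], jar=[cyl(32,0,75)],
 block=[box(-42,42,-48,48,0,12),cyl(40,12,30)], plate=[box(-33,33,-45,45,0,14)], board=[box(-115,115,-185,185,0,6)])
def proj(p,W):
    T=np.linalg.inv(p["pose"]); C=W@T[:3,:3].T+T[:3,3]; f=200/np.tan(np.radians(p["fovy"]/2))
    return np.c_[p["cx"]+f*C[:,0]/-C[:,2], p["cy"]+f*C[:,1]/C[:,2]]
def sil(p,parts,q,z,l,t,w,h):
    c,s=np.cos(q[2]),np.sin(q[2]); im=np.zeros((h*S,w*S),np.uint8)
    for m in parts:
        W=np.c_[c*m[:,0]-s*m[:,1]+q[0], s*m[:,0]+c*m[:,1]+q[1], m[:,2]+z]
        uv=(proj(p,W)-[l-.5,t-.5])*S-.5
        cv2.fillConvexPoly(im,np.round(cv2.convexHull(uv.astype(np.float32))*16).astype(np.int32),1,shift=4)
    return im
def mask(p,l,t,w,h,kind):
    im=cv2.resize(p["color"][t:t+h,l:l+w],None,fx=S,fy=S,interpolation=cv2.INTER_CUBIC); hsv=cv2.cvtColor(im,cv2.COLOR_RGB2HSV)
    if kind=="green": m=(hsv[...,1]>60)&(hsv[...,0]>50)&(hsv[...,0]<95)
    elif kind=="white": m=hsv[...,2]>130
    else: m=(hsv[...,2]>85)&(hsv[...,1]<70)
    return m.astype(np.uint8)
def fit(p,name,x,y,yaw=0,z=0,kind="steel",pad=12):
    q0=np.array([x,y,yaw]); uv=np.concatenate([proj(p,m+[x,y,z]) for m in M[name]])
    l,t=np.maximum(np.floor(uv.min(0)).astype(int)-pad,0); r,b=np.ceil(uv.max(0)).astype(int)+pad; w,h=min(r,640)-l,min(b,400)-t
    m=mask(p,l,t,w,h,kind); u=np.mean(uv,0); n,lab,st,ce=cv2.connectedComponentsWithStats(m)
    i=1+np.argmax(st[1:,4]); cs,_=cv2.findContours((lab==i).astype(np.uint8),cv2.RETR_EXTERNAL,cv2.CHAIN_APPROX_NONE)
    m=cv2.drawContours(np.zeros_like(m),cs,-1,1,-1)
    cost=lambda d:float(np.sum(cv2.GaussianBlur(sil(p,M[name],q0+d*[1,1,.03],z,l,t,w,h).astype(np.float32)-m,(0,0),2)**2))
    best=min((minimize(cost,d0,method="Nelder-Mead",options=dict(initial_simplex=np.array(d0)+np.r_[[[0,0,0]],6*np.eye(3)],xatol=.05,fatol=.1)) for d0 in([0,0,0],[0,0,8],[0,0,-8])),key=lambda o:o.fun)
    return q0+best.x*[1,1,.03], best.fun/m.sum()
E
python3 - <<'E'
from fit import *
ps=[shot("top"),shot("scene")]
for n,x,y,yaw,z,k in [("board",565,25,0,0,"white"),("block",565,148,.3,6,"green"),("plate",565,-95,0,6,"green"),("bush",595,-315,.45,0,"steel"),("ring",577,300,0,0,"steel"),("gear",460,-280,0,0,"steel"),("pinion",455,290,0,0,"steel")]:
    for p in ps:
        q,c=fit(p,n,x,y,yaw,z,k); print(n,np.round(q,2),round(c,3))
E
```

```text
board [5.648e+02 2.575e+01 1.000e-02] 0.008
board [565.68  25.57   0.  ] 0.004
block [5.6461e+02 1.4778e+02 3.5000e-01] 0.145
block [5.6389e+02 1.4573e+02 3.1000e-01] 0.16
plate [ 5.6578e+02 -9.5600e+01 -2.1000e-01] 0.103
plate [ 5.6603e+02 -1.0060e+02 -2.7000e-01] 0.219
bush [ 5.9863e+02 -3.3047e+02  4.5000e-01] 0.033
bush [ 5.9904e+02 -3.3239e+02  4.5000e-01] 0.017
ring [5.7890e+02 2.9778e+02 3.6000e-01] 0.015
ring [5.7823e+02 2.9549e+02 9.0000e-02] 0.007
gear [ 4.5979e+02 -2.9165e+02 -5.0000e-02] 0.018
gear [ 4.5961e+02 -2.9328e+02  2.8000e-01] 0.014
pinion [4.4815e+02 2.9196e+02 3.0000e-01] 0.018
pinion [4.4693e+02 2.8883e+02 3.2000e-01] 0.052
```

```bash
sed -i 's/if kind=="green".*/if kind=="green": m=(hsv[...,2]<170)|(hsv[...,1]>40)/' fit.py
python3 - <<'E'
from fit import *
ps=[shot("top"),shot("scene")]
for n,x,y,yaw,z,k in [("block",565,148,.3,6,"green"),("plate",565,-96,-.2,6,"green")]:
    for p in ps:
        q,c=fit(p,n,x,y,yaw,z,k,5); print(n,np.round(q,3),round(c,3))
# planner check
o=bot.get_obs(); print(o["ee_pos"],o["eef_rot"])
E
cat > plan.py <<'E'
import sys; from h import *; from scipy.spatial.transform import Rotation as R
# plan.py x y z [yaw of finger line, rad]: prints turn about tool z, then tool-frame shift after the turn
def plan(x,y,z,yaw=None):
    o=bot.get_obs(); r=R.from_quat(o["eef_rot"]); m=r.as_matrix(); cur=np.arctan2(m[1,1],m[0,1])
    th=0 if yaw is None else -((yaw-cur+np.pi/2)%np.pi-np.pi/2)
    d=(r*R.from_rotvec([0,0,th])).inv().apply(np.array([x,y,z])-o["ee_pos"])
    print("t",round(float(o["t"]),2),"yaw",round(cur,3),"tilt",np.round(m[:2,2],4),"j6",round(o["joint_pos"][5],2),"turn",round(th,3),"rows",round(abs(th)/.12,1),"shift",np.round(d,1),"rows",np.round(np.abs(d)/41,1), "w",round(float(o["gripper_width"]),1),"F",np.round(o["contact_force"],1))
if __name__=="__main__": plan(*map(float,sys.argv[1:]))
E
python3 plan.py 598.8 -331.4 180 2.5; python3 plan.py 598.8 -331.4 180 0.45
```

```text
block [5.64662e+02 1.47743e+02 3.45000e-01] 0.041
block [5.65431e+02 1.47073e+02 3.28000e-01] 0.043
plate [ 5.65571e+02 -9.56540e+01 -2.03000e-01] 0.05
plate [ 5.66836e+02 -1.01786e+02 -2.15000e-01] 0.335
[246.16015541 547.113538   231.24190104] [ 2.09809441e-01  9.77742292e-01 -9.54682733e-05 -2.19153201e-05]
t 1.2 yaw 1.148 tilt [-0.0001 -0.0002] j6 -0.12 turn -1.352 rows 11.3 shift [ 492.8 -808.3   51.4] rows [12.  19.7  1.3] w 85.5 F [-0.3 -0.6  0.2]
t 1.2 yaw 1.148 tilt [-0.0001 -0.0002] j6 -0.12 turn 0.698 rows 5.8 shift [-944.4  -64.6   51.4] rows [23.   1.6  1.3] w 85.5 F [-0.3 -0.6  0.2]
```

Both cameras agree. The block is at about (565, 147.5) with yaw 0.34, and the bush is at about (599, -331) with its key at 0.45. I'll now move to above the bush.

```bash
python3 plan.py 598.8 -331.4 130
```

```text
t 1.2 yaw 1.148 tilt [-0.0001 -0.0002] j6 -0.12 turn 0 rows 0.0 shift [-682.  -656.5  101.4] rows [16.6 16.   2.5] w 85.5 F [-0.3 -0.6  0.2]
```

>>> apply_moves([
  [[-26, -25, 1, 0, 0, 0, -0.2], [-26, -25, 1, 0, 0, 0, -0.2], [-26, -25, 1, 0, 0, 0, -0.2], [-26, -25, 1, 0, 0, 0, -0.2], [-26, -25, 1, 0, 0, 0, -0.2], [-26, -25, 1, 0, 0, 0, -0.2], [-26, -25, 1, 0, 0, 0, -0.2], [-26, -25, 1, 0, 0, 0, -0.2], [-26, -25, 1, 0, 0, 0, -0.2], [-26, -25, 1, 0, 0, 0, -0.2], [-26, -25, 1, 0, 0, 0, -0.2], [-26, -25, 1, 0, 0, 0, -0.2], [-26, -25, 1, 0, 0, 0, -0.2], [-26, -25, 1, 0, 0, 0, -0.2], [-26, -25, 1, 0, 0, 0, -0.2], [-26, -25, 1, 0, 0, 0, -0.2], [-26, -25, 1, 0, 0, 0, -0.2], [-26, -25, 1, 0, 0, 0, -0.2], [-26, -25, 1, 0, 0, 0, -0.2], [-26, -25, 1, 0, 0, 0, -0.2]],
], squeeze=50)

```text
t: 2.87
ee_pos: [515.6, -124.1, 211.4]
eef_rot: [0.21, 0.978, -0.0, 0.0]
contact_force: [0.8, 1.2, 0.7]
gripper_width: 51.4
grasp_force: 0.0
```

```bash
python3 plan.py 598.8 -331.4 130
```

```text
t 2.87 yaw 1.148 tilt [ 0.0003 -0.0001] j6 -1.51 turn 0 rows 0.0 shift [-160.9 -154.8   81.5] rows [3.9 3.8 2. ] w 51.4 F [0.8 1.2 0.7]
```

>>> apply_moves([
  [[-27, -26, 0, 0, 0, 0, -0.2], [-27, -26, 5, 0, 0, 0, -0.2], [-27, -26, 10, 0, 0, 0, -0.2], [-27, -26, 15, 0, 0, 0, -0.2], [-27, -26, 20, 0, 0, 0, -0.2], [-26, -25, 20, 0, 0, 0, -0.2], [0, 0, 11, 0, 0, 0, -0.2], [0, 0, 0, 0, 0, 0, -0.2], [0, 0, 0, 0, 0, 0, -0.2]],
])

```text
t: 3.62
ee_pos: [597.1, -328.0, 129.7]
eef_rot: [0.21, 0.978, 0.001, -0.001]
contact_force: [-0.3, -0.7, 0.6]
gripper_width: 51.3
grasp_force: 0.0
```

```bash
python3 plan.py 598.8 -331.4 26
python3 - <<'E'
from h import *
p=shot("scene"); save(p,"s2.png",(190,90,310,190),5)
E
```

```text
t 3.62 yaw 1.147 tilt [-0.0025  0.0021] j6 -1.75 turn 0 rows 0.0 shift [ -3.2  -2.5 103.6] rows [0.1 0.1 2.5] w 51.3 F [-0.3 -0.7  0.6]
```

View pics/s2.png

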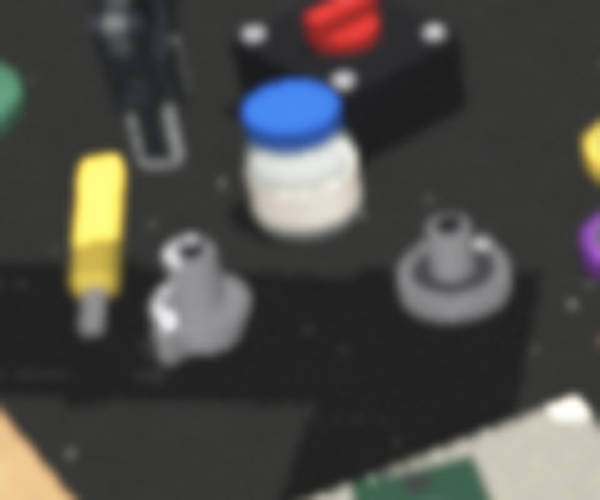

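The view shows the bush at about (229,158) and the fingers above and behind it, with a clear gap to the jar at (250,122). I'll descend to the hub.

>>> apply_moves([
  [[0, 0, 0, 0, 0, 0, -0.2], [0, 0, 0, 0, 0, 0, -0.2], [0, 0, 20, 0, 0, 0, -0.2], [0, 0, 20, 0, 0, 0, -0.2], [0, 0, 20, 0, 0, 0, -0.2], [0, 0, 5, 0, 0, 0, -0.2], [0, 0, 0, 0, 0, 0, -0.2], [0, 0, 0, 0, 0, 0, -0.2]],
])

```text
t: 4.33
ee_pos: [598.7, -328.8, 66.8]
eef_rot: [0.21, 0.978, -0.0, 0.0]
contact_force: [0.6, 0.4, -0.4]
gripper_width: 51.2
grasp_force: 0.0
```

```bash
python3 plan.py 598.8 -331.4 27
```

```text
t 4.33 yaw 1.149 tilt [ 0.0008 -0.0007] j6 -1.75 turn 0 rows 0.0 shift [-1.1 -2.3 39.8] rows [0.  0.1 1. ] w 51.2 F [ 0.6  0.4 -0.4]
```

>>> apply_moves([
  [[-1, -2, 10, 0, 0, 0, -0.2], [0, 0, 15, 0, 0, 0, -0.2], [0, 0, 14, 0, 0, 0, -0.2], [0, 0, 0, 0, 0, 0, -0.2], [0, 0, 0, 0, 0, 0, 0.5], [0, 0, 0, 0, 0, 0, 0.7], [0, 0, 0, 0, 0, 0, 0.7], [0, 0, 0, 0, 0, 0, 0.7], [0, 0, 0, 0, 0, 0, 0.7], [0, 0, 0, 0, 0, 0, 0.7]],
], squeeze=60)

```text
t: 5.17
ee_pos: [598.6, -331.4, 27.2]
eef_rot: [0.21, 0.978, -0.0, 0.0]
contact_force: [-0.3, 1.0, 1.0]
gripper_width: 26.7
grasp_force: 59.2
```

```bash
python3 plan.py 565 147.5 127
```

```text
t 5.17 yaw 1.148 tilt [ 0.0007 -0.0007] j6 -1.75 turn 0 rows 0.0 shift [ 227.1  422.9 -100.1] rows [ 5.5 10.3  2.4] w 26.7 F [-0.3  1.   1. ]
```

>>> apply_moves([
  [[0, 0, -15, 0, 0, 0, 0.7], [0, 0, -30, 0, 0, 0, 0.7], [0, 0, -30, 0, 0, 0, 0.7], [7, 13, -25, 0, 0, 0, 0.7], [15, 28, 0, 0, 0, 0, 0.7], [15, 28, 0, 0, 0, 0, 0.7], [15, 28, 0, 0, 0, 0, 0.7], [15, 28, 0, 0, 0, 0, 0.7], [15, 28, 0, 0, 0, 0, 0.7], [15, 28, 0, 0, 0, 0, 0.7], [15, 28, 0, 0, 0, 0, 0.7], [15, 28, 0, 0, 0, 0, 0.7], [15, 28, 0, 0, 0, 0, 0.7], [15, 28, 0, 0, 0, 0, 0.7], [15, 28, 0, 0, 0, 0, 0.7], [15, 28, 0, 0, 0, 0, 0.7], [15, 28, 0, 0, 0, 0, 0.7], [15, 28, 0, 0, 0, 0, 0.7], [10, 18, 0, 0, 0, 0, 0.7], [0, 0, 0, 0, 0, 0, 0.7]],
])

```text
t: 6.83
ee_pos: [563.9, 151.7, 126.7]
eef_rot: [0.208, 0.978, 0.001, -0.0]
contact_force: [-0.2, -0.3, -2.4]
gripper_width: 26.6
grasp_force: 59.6
```

>>> apply_moves([
  [[0, 0, 0, 0, 0, 0.055, 0.7], [0, 0, 0, 0, 0, 0.055, 0.7], [0, 0, 20, 0, 0, 0, 0.7], [0, 0, 20, 0, 0, 0, 0.7], [0, 0, 0, 0, 0, 0, 0.7], [0, 0, 0, 0, 0, 0, 0.7], [0, 0, 0, 0, 0, 0, 0.7]],
])

```text
t: 7.42
ee_pos: [565.2, 147.4, 87.3]
eef_rot: [0.263, 0.965, -0.0, 0.0]
contact_force: [0.4, -0.4, -2.7]
gripper_width: 26.3
grasp_force: 59.6
```

```bash
python3 plan.py 565 147.5 75
python3 - <<'E'
from fit import *
a,b=shot("top"),shot("scene")
im=[cv2.resize(p["color"][t:t+70,l:l+70,::-1],(400,400),interpolation=cv2.INTER_CUBIC) for p,l,t in((a,222,135),(b,290,205))]
cv2.imwrite("pics/m2.png",np.hstack(im))
z=bot.get_obs()["ee_pos"][2]-27.2
for p in(a,b):
    print(np.round(p["color"][p["color"].sum(2)>0].mean()), [ (round(d["conf"],2),np.round(d["position"],1)) for d in finder.tip_of(p,"bush")[:2]])
    e=bot.get_obs()["ee_pos"]; print("expected origin px",proj(p,np.array([[e[0],e[1],z]])), "seat px",proj(p,np.array([[565,147.5,36.]])))
E
```

```text
t 7.42 yaw 1.038 tilt [ 0.0003 -0.0002] j6 -0.9 turn 0 rows 0.0 shift [ 0.2  0.  12.3] rows [0.  0.  0.3] w 26.3 F [ 0.4 -0.4 -2.7]
112.0 []
expected origin px [[260.30365009 168.77336054]] seat px [[261.4873502  170.82070774]]
121.0 [(0.83, array([324.3, 248.7]))]
expected origin px [[325.41824742 248.50511074]] seat px [[325.87219287 255.72357436]]
```

View pics/m2.png

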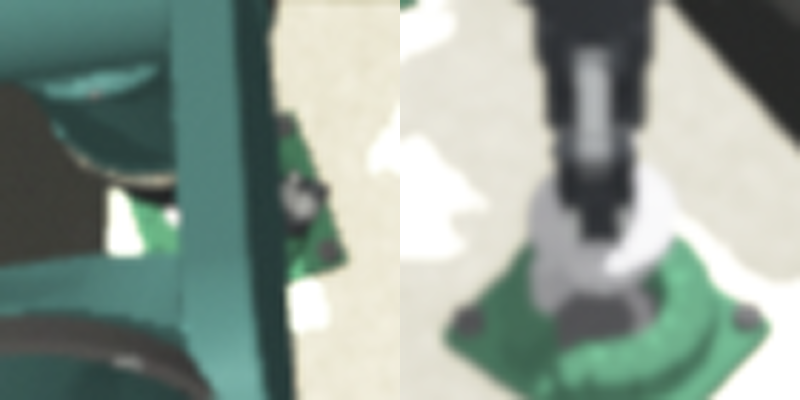

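The scene crop shows the bush over the bore, its key pointing at the keyway gap to the lower left. I'll lower it carefully.

>>> apply_moves([
  [[0, 0, 10, 0, 0, 0, 0.7], [0, 0, 10, 0, 0, 0, 0.7], [0, 0, 3, 0, 0, 0, 0.7], [0, 0, 2, 0, 0, 0, 0.7], [0, 0, 1, 0, 0, 0, 0.7], [0, 0, 0, 0, 0, 0, 0.7], [0, 0, 0, 0, 0, 0, 0.7]],
])

```text
t: 8.2
ee_pos: [564.9, 147.8, 60.7]
eef_rot: [0.263, 0.965, -0.0, 0.0]
contact_force: [0.2, -0.3, -3.4]
gripper_width: 26.4
grasp_force: 59.6
```

>>> apply_moves([
  [[0, 0, 2, 0, 0, 0, 0.7], [0, 0, 1, 0, 0, 0, 0.7], [0, 0, 1, 0, 0, 0, 0.7], [0, 0, 1, 0, 0, 0, 0.7], [0, 0, 0, 0, 0, 0, 0.7], [0, 0, 0, 0, 0, 0, 0.7]],
])

```text
t: 8.7
ee_pos: [564.7, 147.7, 55.6]
eef_rot: [0.263, 0.965, -0.0, -0.0]
contact_force: [-0.3, 0.2, -3.9]
gripper_width: 26.8
grasp_force: 59.6
```

Now 7.6 mm deep with no contact force. I'll go down to just above home.

>>> apply_moves([
  [[0, 0, 2, 0, 0, 0, 0.7], [0, 0, 2, 0, 0, 0, 0.7], [0, 0, 1, 0, 0, 0, 0.7], [0, 0, 1, 0, 0, 0, 0.7], [0, 0, 0, 0, 0, 0, 0.7], [0, 0, 0, 0, 0, 0, 0.7]],
])

```text
t: 9.2
ee_pos: [564.8, 147.7, 49.6]
eef_rot: [0.263, 0.965, -0.0, -0.0]
contact_force: [0.3, 1.1, -3.2]
gripper_width: 26.3
grasp_force: 59.6
```

>>> apply_moves([
  [[0, 0, 0.5, 0, 0, 0, 0.7], [0, 0, 0, 0, 0, 0, 0.7], [0, 0, 0, 0, 0, 0, 0.3], [0, 0, 0, 0, 0, 0, 0.1], [0, 0, 0, 0, 0, 0, -0.2], [0, 0, 0, 0, 0, 0, -0.2], [0, 0, -15, 0, 0, 0, -0.2], [0, 0, -25, 0, 0, 0, -0.2], [0, 0, -30, 0, 0, 0, -0.2], [0, 0, -30, 0, 0, 0, -0.2], [0, 0, -10, 0, 0, 0, -0.7], [0, 0, 0, 0, 0, 0, -0.7]],
])

```text
t: 10.2
ee_pos: [567.2, 148.1, 162.4]
eef_rot: [0.263, 0.965, 0.001, 0.003]
contact_force: [0.0, -0.4, -0.0]
gripper_width: 72.3
grasp_force: 0.0
```

```bash
python3 plan.py 578.5 297 130
python3 - <<'E'
from fit import *
b=shot("scene"); P=cloud(b)
save(b,"s3.png",(290,205,370,285),6)
m=(np.hypot(P[...,0]-565,P[...,1]-147.5)<15)&(P[...,2]<110); print("hub pts z",np.nanpercentile(P[m][:,2],[50,80,90,95]))
m=(np.abs(np.hypot(P[...,0]-565,P[...,1]-147.5)-21)<4)&(P[...,2]<110); print("flange z",np.nanpercentile(P[m][:,2],[20,50,80]))
E
```

```text
t 10.2 yaw 1.038 tilt [0.0065 0.0008] j6 -0.9 turn 0 rows 0.0 shift [ 66.1 133.8  32.6] rows [1.6 3.3 0.8] w 72.3 F [ 0.  -0.4 -0. ]
hub pts z [73.84535056 78.81842045 79.59595404 80.01860391]
flange z [43.43790257 44.51807643 45.53288851]
```

View pics/s3.png

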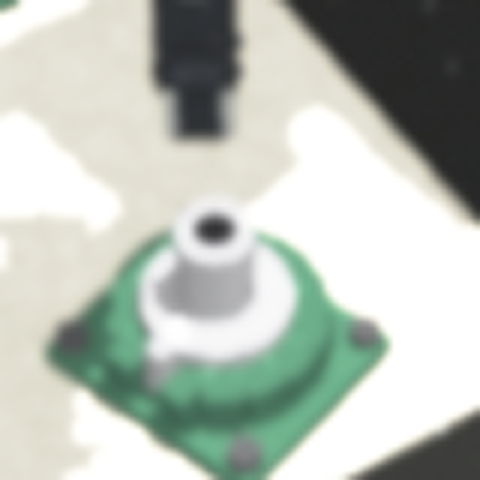

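The crop shows the bush fully home: flange at z 44.5 (expected 44), hub top near 79 (expected 78), key in the keyway at crop (155,350). Next is the ring.

>>> apply_moves([
  [[22, 33, 0, 0, 0, 0, -0.7], [22, 33, 0, 0, 0, 0, -0.7], [22, 34, 10, 0, 0, 0, -0.7], [0, 34, 20, 0, 0, 0, -0.7], [0, 0, 30, 0, 0, 0, -0.7], [0, 0, 30, 0, 0, 0, -0.7], [0, 0, 10, 0, 0, 0, -0.7], [0, 0, 0, 0, 0, 0, -0.7], [0, 0, 0, 0, 0, 0, -0.7], [0, 0, 0, 0, 0, 0, -0.7]],
])

```text
t: 11.08
ee_pos: [576.8, 296.5, 60.1]
eef_rot: [0.264, 0.965, 0.0, 0.001]
contact_force: [0.3, -0.3, 0.6]
gripper_width: 72.6
grasp_force: 0.0
```

```bash
python3 plan.py 578.5 296.7 4
python3 - <<'E'
from fit import *
q=fit(shot("scene"),"ring",578,296); print(np.round(q[0],1),q[1])
E
```

```text
t 11.08 yaw 1.037 tilt [0.0012 0.0004] j6 -0.67 turn 0 rows 0.0 shift [-1.3  1.  56.1] rows [0.  0.  1.4] w 72.6 F [ 0.3 -0.3  0.6]
[5.810e+02 2.968e+02 2.000e-01] 0.6822868424737205
```

>>> apply_moves([
  [[-1, 1, 10, 0, 0, 0, -0.7], [0, 0, 20, 0, 0, 0, -0.7], [0, 0, 18, 0, 0, 0, -0.7], [0, 0, 8, 0, 0, 0, -0.7], [0, 0, 0, 0, 0, 0, -0.7], [0, 0, 0, 0, 0, 0, -0.4], [0, 0, 0, 0, 0, 0, -0.1], [0, 0, 0, 0, 0, 0, 0.1], [0, 0, 0, 0, 0, 0, 0.1], [0, 0, 0, 0, 0, 0, 0.1], [0, 0, 0, 0, 0, 0, 0.1], [0, 0, 0, 0, 0, 0, 0.1]],
], squeeze=40)

```text
t: 12.13
ee_pos: [578.5, 297.4, 4.6]
eef_rot: [0.263, 0.965, 0.001, 0.001]
contact_force: [-1.2, -0.5, 6.5]
gripper_width: 47.4
grasp_force: 41.9
```

```bash
python3 plan.py 564.8 147.7 124
```

```text
t 12.13 yaw 1.038 tilt [0.0023 0.0008] j6 -0.67 turn 0 rows 0.0 shift [ -64.4 -135.7 -119.6] rows [1.6 3.3 2.9] w 47.4 F [-1.2 -0.5  6.5]
```

>>> apply_moves([
  [[0, 0, -10, 0, 0, 0, 0.1], [0, 0, -30, 0, 0, 0, 0.1], [0, 0, -35, 0, 0, 0, 0.1], [0, 0, -35, 0, 0, 0, 0.1], [0, 0, -10, 0, 0, 0, 0.1], [-10, -20, 0, 0, 0, 0, 0.1], [-15, -32, 0, 0, 0, 0, 0.1], [-15, -32, 0, 0, 0, 0, 0.1], [-15, -32, 0, 0, 0, 0, 0.1], [-9, -20, 0, 0, 0, 0, 0.1], [0, 0, 0, 0, 0, 0, 0.1], [0, 0, 0, 0, 0, 0, 0.1], [0, 0, 0, 0, 0, 0, 0.1]],
])

```text
t: 13.22
ee_pos: [563.6, 147.7, 123.3]
eef_rot: [0.264, 0.965, 0.0, 0.0]
contact_force: [-0.5, 0.2, -1.2]
gripper_width: 47.6
grasp_force: 41.7
```

```bash
python3 plan.py 564.8 147.7 85
python3 - <<'E'
from fit import *
b=shot("scene"); save(b,"s4.png",(290,185,370,285),5)
e=bot.get_obs()["ee_pos"]; print(proj(b,np.array([[e[0],e[1],e[2]-4.6+8],[564.8,147.7,78]])))
E
```

```text
t 13.22 yaw 1.037 tilt [0.0001 0.0004] j6 -0.9 turn 0 rows 0.0 shift [-1.1  0.6 38.3] rows [0.  0.  0.9] w 47.6 F [-0.5  0.2 -1.2]
[[325.77758506 226.79960954]
 [325.61322003 242.91267651]]
```

View pics/s4.png

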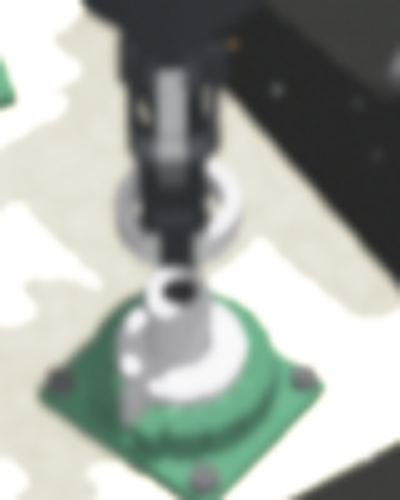

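Ring at about (326,226) is in line with the hub top at (326,243), as predicted. I'll lower it over the hub.

>>> apply_moves([
  [[-1, 0.5, 15, 0, 0, 0, 0.1], [0, 0, 15, 0, 0, 0, 0.1], [0, 0, 6, 0, 0, 0, 0.1], [0, 0, 4, 0, 0, 0, 0.1], [0, 0, 4, 0, 0, 0, 0.1], [0, 0, 4, 0, 0, 0, 0.1], [0, 0, 0, 0, 0, 0, 0.1], [0, 0, 0, 0, 0, 0, 0.1]],
])

```text
t: 13.93
ee_pos: [564.7, 147.4, 75.4]
eef_rot: [0.263, 0.965, 0.0, 0.0]
contact_force: [-0.3, 0.2, -0.1]
gripper_width: 47.1
grasp_force: 41.6
```

>>> apply_moves([
  [[0, 0, 6, 0, 0, 0, 0.1], [0, 0, 8, 0, 0, 0, 0.1], [0, 0, 6, 0, 0, 0, 0.1], [0, 0, 3, 0, 0, 0, 0.1], [0, 0, 2, 0, 0, 0, 0.1], [0, 0, 1, 0, 0, 0, 0.1], [0, 0, 0, 0, 0, 0, 0.1], [0, 0, 0, 0, 0, 0, 0.1]],
])

```text
t: 14.6
ee_pos: [564.7, 147.2, 49.2]
eef_rot: [0.263, 0.965, -0.0, 0.0]
contact_force: [-0.5, 0.2, -1.2]
gripper_width: 47.5
grasp_force: 41.7
```

>>> apply_moves([
  [[0, 0, 0.5, 0, 0, 0, 0.1], [0, 0, 0, 0, 0, 0, 0.1], [0, 0, 0, 0, 0, 0, -0.1], [0, 0, 0, 0, 0, 0, -0.3], [0, 0, 0, 0, 0, 0, -0.6], [0, 0, 0, 0, 0, 0, -0.7], [0, 0, 0, 0, 0, 0, -0.7], [0, 0, -15, 0, 0, 0, -0.7], [0, 0, -25, 0, 0, 0, -0.7], [0, 0, -30, 0, 0, 0, -0.7], [0, 0, -30, 0, 0, 0, -0.7], [0, 0, -20, 0, 0, 0, -0.3], [0, 0, 0, 0, 0, 0, -0.3]],
])

```text
t: 15.68
ee_pos: [567.8, 147.7, 173.6]
eef_rot: [0.263, 0.965, 0.002, 0.004]
contact_force: [0.9, 0.7, 0.5]
gripper_width: 55.6
grasp_force: 0.0
```

```bash
python3 plan.py 459.7 -292.4 130 0.1;  python3 - <<'E'
from fit import *
b=shot("scene"); P=cloud(b)
save(b,"s5.png",(290,205,370,285),6)
for r in(21,23): 
  m=(np.abs(np.hypot(P[...,0]-565,P[...,1]-147.5)-r)<2)&(P[...,2]<110); print("ring top z",np.nanpercentile(P[m][:,2],[20,50,80]))
E
```

```text
t 15.68 yaw 1.038 tilt [0.0085 0.0011] j6 -0.9 turn 0.938 rows 7.8 shift [-427.2 -151.9   42.2] rows [10.4  3.7  1. ] w 55.6 F [0.9 0.7 0.5]
ring top z [51.96694833 59.74852086 61.49440125]
ring top z [47.51591011 56.90139672 60.80487479]
```

View pics/s5.png

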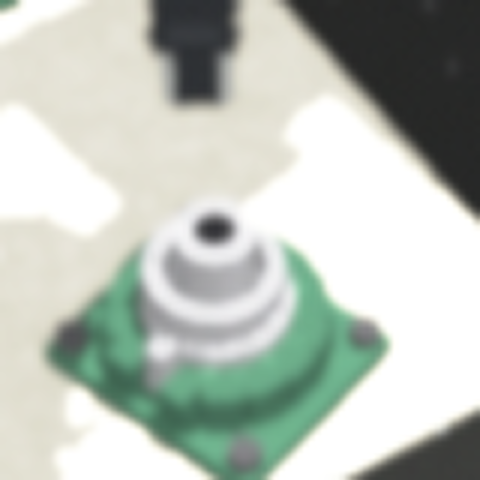

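The crop shows the ring flat on the flange round the hub (top near z 60). Now the steel gear: turn first, then traverse.

>>> apply_moves([
  [[0, 0, 0, 0, 0, 0.117, -0.2], [0, 0, 0, 0, 0, 0.117, -0.2], [0, 0, 0, 0, 0, 0.117, -0.2], [0, 0, 0, 0, 0, 0.117, -0.2], [0, 0, 0, 0, 0, 0.117, -0.2], [0, 0, 0, 0, 0, 0.117, -0.2], [0, 0, 0, 0, 0, 0.117, -0.2], [0, 0, 0, 0, 0, 0.117, -0.2], [-15, -5, 0, 0, 0, 0, -0.2], [-30, -11, 0, 0, 0, 0, -0.2], [-35, -12, 0, 0, 0, 0, -0.2], [-35, -12, 0, 0, 0, 0, -0.2], [-35, -12, 0, 0, 0, 0, -0.2], [-35, -12, 0, 0, 0, 0, -0.2], [-35, -12, 0, 0, 0, 0, -0.2], [-35, -12, 0, 0, 0, 0, -0.2], [-35, -12, 0, 0, 0, 0, -0.2], [-35, -12, 0, 0, 0, 0, -0.2], [-35, -12, 0, 0, 0, 0, -0.2], [-35, -12, 0, 0, 0, 0, -0.2]],
])

```text
t: 17.4
ee_pos: [467.8, -260.6, 167.2]
eef_rot: [0.67, 0.742, -0.0, -0.001]
contact_force: [0.8, -0.8, -0.4]
gripper_width: 51.3
grasp_force: 0.0
```

```bash
python3 plan.py 459.7 -292.4 100 0.1
```

```text
t 17.4 yaw 0.102 tilt [-0.0021  0.0015] j6 -0.74 turn 0.002 rows 0.0 shift [-31.  -11.1  67.2] rows [0.8 0.3 1.6] w 51.3 F [ 0.8 -0.8 -0.4]
```

>>> apply_moves([
  [[-20, -8, 0, 0, 0, 0, -0.2], [-12, -5, 15, 0, 0, 0, -0.2], [0, 0, 30, 0, 0, 0, -0.2], [0, 0, 22, 0, 0, 0, -0.2], [0, 0, 0, 0, 0, 0, -0.2], [0, 0, 0, 0, 0, 0, -0.2], [0, 0, 0, 0, 0, 0, -0.2], [0, 0, 0, 0, 0, 0, -0.2], [0, 0, 0, 0, 0, 0, -0.2]],
])

```text
t: 18.15
ee_pos: [460.8, -293.2, 103.0]
eef_rot: [0.67, 0.742, -0.0, 0.001]
contact_force: [-1.0, 0.2, 0.3]
gripper_width: 51.0
grasp_force: 0.0
```

```bash
python3 plan.py 459.7 -292.4 20 0.1
```

```text
t 18.15 yaw 0.103 tilt [ 0.0019 -0.0017] j6 -0.8 turn 0.003 rows 0.0 shift [ 1.  -1.2 83. ] rows [0. 0. 2.] w 51.0 F [-1.   0.2  0.3]
```

>>> apply_moves([
  [[1, -1, 20, 0, 0, 0, -0.2], [0, 0, 25, 0, 0, 0, -0.2], [0, 0, 25, 0, 0, 0, -0.2], [0, 0, 14, 0, 0, 0, -0.2], [0, 0, 0, 0, 0, 0, -0.2], [0, 0, 0, 0, 0, 0, -0.2], [0, 0, 0, 0, 0, 0, 0.3], [0, 0, 0, 0, 0, 0, 0.7], [0, 0, 0, 0, 0, 0, 0.7], [0, 0, 0, 0, 0, 0, 0.7], [0, 0, 0, 0, 0, 0, 0.7], [0, 0, 0, 0, 0, 0, 0.7]],
], squeeze=60)

```text
t: 19.15
ee_pos: [460.0, -292.7, 19.5]
eef_rot: [0.67, 0.742, 0.0, 0.002]
contact_force: [0.4, 1.2, 5.7]
gripper_width: 24.4
grasp_force: 58.6
```

```bash
python3 plan.py 565.2 25.7 110
```

```text
t 19.15 yaw 0.102 tilt [ 0.0027 -0.0021] j6 -0.8 turn 0 rows 0.0 shift [305.8 137.3 -90.9] rows [7.5 3.3 2.2] w 24.4 F [0.4 1.2 5.7]
```

>>> apply_moves([
  [[0, 0, -10, 0, 0, 0, 0.7], [0, 0, -25, 0, 0, 0, 0.7], [0, 0, -30, 0, 0, 0, 0.7], [5, 2, -26, 0, 0, 0, 0.7], [15, 7, 0, 0, 0, 0, 0.7], [24, 11, 0, 0, 0, 0, 0.7], [24, 11, 0, 0, 0, 0, 0.7], [24, 11, 0, 0, 0, 0, 0.7], [24, 11, 0, 0, 0, 0, 0.7], [24, 11, 0, 0, 0, 0, 0.7], [24, 11, 0, 0, 0, 0, 0.7], [24, 11, 0, 0, 0, 0, 0.7], [24, 11, 0, 0, 0, 0, 0.7], [24, 11, 0, 0, 0, 0, 0.7], [24, 11, 0, 0, 0, 0, 0.7], [24, 10, 0, 0, 0, 0, 0.7], [22, 8, 0, 0, 0, 0, 0.7], [0, 0, 0, 0, 0, 0, 0.7], [0, 0, 0, 0, 0, 0, 0.7], [0, 0, 0, 0, 0, 0, 0.7]],
])

```text
t: 20.82
ee_pos: [563.3, 26.3, 109.1]
eef_rot: [0.67, 0.743, -0.0, 0.0]
contact_force: [-0.1, -0.6, -4.7]
gripper_width: 24.2
grasp_force: 59.6
```

```bash
python3 plan.py 565.2 25.7 26
```

```text
t 20.82 yaw 0.103 tilt [-0.0004 -0.0006] j6 -0.18 turn 0 rows 0.0 shift [-0.8  1.8 83.1] rows [0. 0. 2.] w 24.2 F [-0.1 -0.6 -4.7]
```

>>> apply_moves([
  [[-1, 2, 20, 0, 0, 0, 0.7], [0, 0, 25, 0, 0, 0, 0.7], [0, 0, 20, 0, 0, 0, 0.7], [0, 0, 10, 0, 0, 0, 0.7], [0, 0, 4, 0, 0, 0, 0.7], [0, 0, 1, 0, 0, 0, 0.7], [0, 0, 0, 0, 0, 0, 0.7], [0, 0, 0, 0, 0, 0, 0.7], [0, 0, 0, 0, 0, 0, 0.7]],
])

```text
t: 21.57
ee_pos: [566.9, 25.6, 29.8]
eef_rot: [0.67, 0.742, 0.001, 0.001]
contact_force: [0.6, 0.1, -4.2]
gripper_width: 24.2
grasp_force: 59.6
```

```bash
python3 plan.py 565.2 25.7 26
python3 - <<'E'
from fit import *
b=shot("scene"); save(b,"s6.png",(260,160,360,240),6)
e=bot.get_obs()["ee_pos"]; z=e[2]-19.5
im=cv2.imread("pics/s6.png")
for r in(32,):
  for zz in(z,z+14):
    uv=((proj(b,circ(r,zz)+[565.2,25.7,0])-[259.5,159.5])*6-.5).astype(int)
    cv2.polylines(im,[uv],True,(0,0,255),1)
cv2.imwrite("pics/s6.png",im)
E
```

```text
t 21.57 yaw 0.102 tilt [ 0.0021 -0.0003] j6 -0.18 turn 0 rows 0.0 shift [ 0.3 -1.7  3.8] rows [0.  0.  0.1] w 24.2 F [ 0.6  0.1 -4.2]
```

View pics/s6.png

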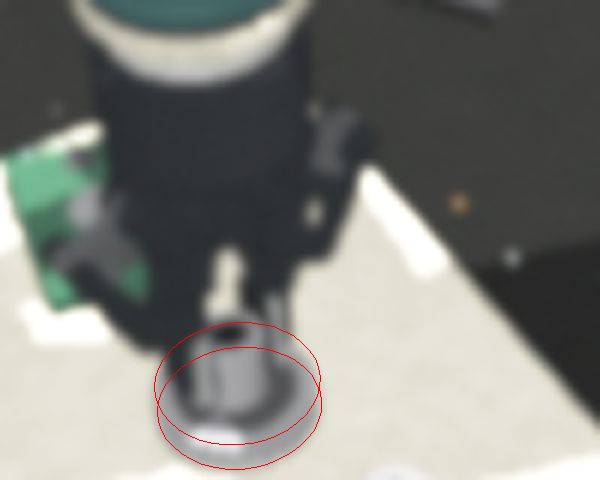

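The gear in hand matches the overlay to within about 1 mm. I'll correct by 1.5 mm and set it down.

>>> apply_moves([
  [[0, -1.5, 1, 0, 0, 0, 0.7], [0, 0, 1, 0, 0, 0, 0.7], [0, 0, 1, 0, 0, 0, 0.7], [0, 0, 0.6, 0, 0, 0, 0.7], [0, 0, 0, 0, 0, 0, 0.7], [0, 0, 0, 0, 0, 0, 0.7], [0, 0, 0, 0, 0, 0, 0.7]],
])

```text
t: 22.2
ee_pos: [564.4, 25.7, 25.6]
eef_rot: [0.67, 0.742, -0.0, -0.0]
contact_force: [-2.7, -0.2, 6.6]
gripper_width: 24.0
grasp_force: 60.5
```

>>> apply_moves([
  [[0, 0, 0, 0, 0, 0, 0.3], [0, 0, 0, 0, 0, 0, 0.1], [0, 0, 0, 0, 0, 0, -0.2], [0, 0, 0, 0, 0, 0, -0.2], [0, 0, -15, 0, 0, 0, -0.2], [0, 0, -30, 0, 0, 0, -0.2], [0, 0, -35, 0, 0, 0, -0.2], [0, 0, -35, 0, 0, 0, -0.2], [0, 0, -10, 0, 0, -0.11, -0.2], [0, 0, 0, 0, 0, -0.119, -0.2], [0, 0, 0, 0, 0, -0.119, -0.2], [0, 0, 0, 0, 0, -0.119, -0.2], [0, 0, 0, 0, 0, -0.119, -0.2], [0, 0, 0, 0, 0, -0.119, -0.2], [0, 0, 0, 0, 0, -0.119, -0.2], [0, 0, 0, 0, 0, -0.119, -0.2], [0, 0, 0, 0, 0, -0.119, -0.2], [0, 0, 0, 0, 0, -0.119, -0.2], [0, 0, 0, 0, 0, -0.119, -0.2], [0, 0, 0, 0, 0, 0, -0.2]],
])

```text
t: 23.87
ee_pos: [564.5, 25.5, 150.0]
eef_rot: [0.082, 0.997, -0.0, 0.0]
contact_force: [-0.2, -0.2, 0.2]
gripper_width: 51.2
grasp_force: 0.0
```

```bash
python3 plan.py 447.5 290.4 150
```

```text
t 23.87 yaw 1.406 tilt [ 0.     -0.0001] j6 -1.48 turn 0 rows 0.0 shift [158.9 242.1  -0. ] rows [3.9 5.9 0. ] w 51.2 F [-0.2 -0.2  0.2]
```

>>> apply_moves([
  [[8, 12, 0, 0, 0, 0, -0.2], [15, 23, 0, 0, 0, 0, -0.2], [15, 23, 0, 0, 0, 0, -0.2], [15, 23, 0, 0, 0, 0, -0.2], [15, 23, 0, 0, 0, 0, -0.2], [15, 23, 0, 0, 0, 0, -0.2], [15, 23, 0, 0, 0, 0, -0.2], [15, 23, 0, 0, 0, 0, -0.2], [15, 23, 0, 0, 0, 0, -0.2], [15, 23, 5, 0, 0, 0, -0.2], [16, 23, 20, 0, 0, 0, -0.2], [0, 0, 30, 0, 0, 0, -0.2], [0, 0, 20, 0, 0, 0, -0.2], [0, 0, 0, 0, 0, 0, -0.2], [0, 0, 0, 0, 0, 0, -0.2], [0, 0, 0, 0, 0, 0, -0.2]],
])

```text
t: 25.2
ee_pos: [448.8, 291.2, 76.0]
eef_rot: [0.085, 0.996, 0.0, 0.0]
contact_force: [0.7, 0.6, 0.3]
gripper_width: 51.4
grasp_force: 0.0
```

```bash
python3 plan.py 447.5 290.4 21
python3 - <<'E'
from fit import *
a=shot("top"); b=shot("scene")
for p in (a,b):
  try:
    q=fit(p,"gear",565.2,25.7,0,6,"green"); print("gear",np.round(q[0],1),round(q[1],3))
  except Exception as ex: print(ex)
save(b,"s7.png",(380,230,460,310),6)
E
```

```text
t 25.2 yaw 1.4 tilt [0.0008 0.0004] j6 -0.95 turn 0 rows 0.0 shift [ 1.2 -1.1 55. ] rows [0.  0.  1.3] w 51.4 F [0.7 0.6 0.3]
gear [ 5.693e+02  2.990e+01 -1.000e-01] 2.305
gear [5.568e+02 9.300e+00 2.000e-01] 1.849
```

View pics/s7.png

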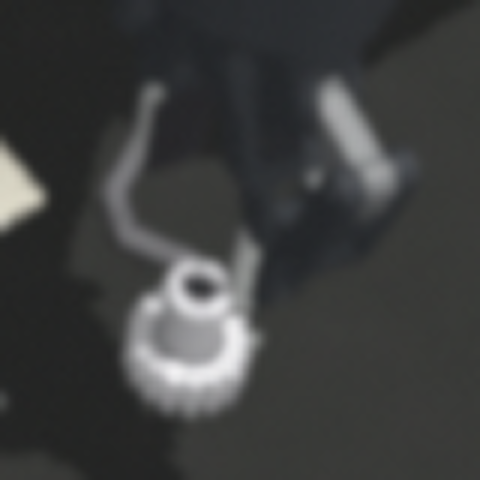

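The pinion is upright at about (412,285) with the hex key lying flat behind it, and the finger tips will pass above that. I'll descend and grip.

>>> apply_moves([
  [[1, -1, 15, 0, 0, 0, -0.2], [0, 0, 20, 0, 0, 0, -0.2], [0, 0, 13, 0, 0, 0, -0.2], [0, 0, 5, 0, 0, 0, -0.2], [0, 0, 0, 0, 0, 0, -0.2], [0, 0, 0, 0, 0, 0, -0.2], [0, 0, 0, 0, 0, 0, 0.3], [0, 0, 0, 0, 0, 0, 0.7], [0, 0, 0, 0, 0, 0, 0.8], [0, 0, 0, 0, 0, 0, 0.8], [0, 0, 0, 0, 0, 0, 0.8], [0, 0, 0, 0, 0, 0, 0.8]],
], squeeze=50)

```text
t: 26.3
ee_pos: [448.0, 290.5, 23.1]
eef_rot: [0.084, 0.996, 0.0, 0.001]
contact_force: [-0.1, 0.6, 6.7]
gripper_width: 20.3
grasp_force: 48.7
```

```bash
python3 plan.py 637 26 140
```

```text
t 26.3 yaw 1.402 tilt [0.0018 0.0007] j6 -0.96 turn 0 rows 0.0 shift [-230.9 -228.9 -116.8] rows [5.6 5.6 2.8] w 20.3 F [-0.1  0.6  6.7]
```

>>> apply_moves([
  [[0, 0, -10, 0, 0, 0, 0.8], [0, 0, -30, 0, 0, 0, 0.8], [0, 0, -38, 0, 0, 0, 0.8], [0, 0, -38, 0, 0, 0, 0.8], [0, 0, -4, 0, 0, 0, 0.8], [0, 0, 0, 0, 0, 0, 0.8], [0, 0, 0, 0, 0, 0, 0.8]],
])

```text
t: 26.88
ee_pos: [446.7, 289.8, 142.1]
eef_rot: [0.084, 0.996, -0.0, -0.0]
contact_force: [-0.5, 0.3, -1.7]
gripper_width: 20.2
grasp_force: 49.4
```

```bash
python3 plan.py 637 26 140
python3 - <<'E'
from fit import *
for n in("top","scene"):
    b=shot(n); u,v=proj(b,np.array([[565.2,25.7,16.]]))[0].astype(int); l,t=u-30,v-25
    im=cv2.resize(b["color"][t:t+45,l:l+60,::-1],None,fx=10,fy=10,interpolation=cv2.INTER_CUBIC); cv2.imwrite("pics/g_%s.png"%n,im)
    for r,z in((32,6),(32,20),(13,50)):
        cv2.polylines(im,[((proj(b,circ(r,z)+[565.2,25.7,0])-[l-.5,t-.5])*10-.5).astype(int)],True,(0,0,255),1)
    cv2.imwrite("pics/go_%s.png"%n,im)
cv2.imwrite("pics/go.png",cv2.resize(np.hstack([cv2.imread("pics/go_top.png"),cv2.imread("pics/go_scene.png")]),(800,300)))
E
```

```text
t 26.88 yaw 1.402 tilt [-0.0001 -0.0001] j6 -0.96 turn 0 rows 0.0 shift [-231.9 -228.1    2.2] rows [5.7 5.6 0.1] w 20.2 F [-0.5  0.3 -1.7]
```

View pics/go.png

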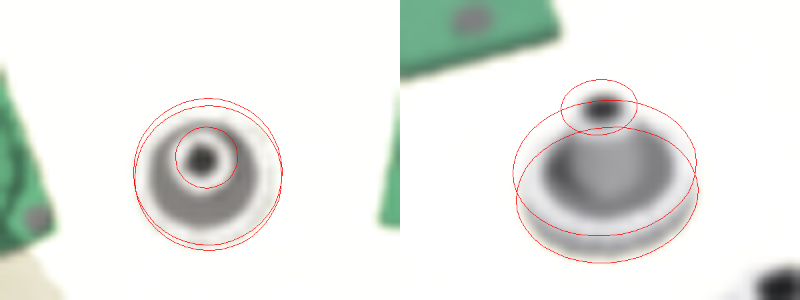

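The top and scene crops show the gear flat within about 1 mm of the midpoint, at about (564.3, 26). I'll carry the pinion to (636.5, 26).

>>> apply_moves([
  [[-8, -8, 0, 0, 0, 0, 0.8], [-14, -14, 0, 0, 0, 0, 0.8], [-16, -16, 0, 0, 0, 0, 0.8], [-16, -16, 0, 0, 0, 0, 0.8], [-16, -16, 0, 0, 0, 0, 0.8], [-16, -16, 0, 0, 0, 0, 0.8], [-16, -16, 0, 0, 0, 0, 0.8], [-16, -16, 0, 0, 0, 0, 0.8], [-16, -16, 0, 0, 0, 0, 0.8], [-16, -16, 0, 0, 0, 0, 0.8], [-16, -16, 0, 0, 0, 0, 0.8], [-16, -16, 0, 0, 0, 0, 0.8], [-16, -16, 0, 0, 0, 0, 0.8], [-16, -16, 0, 0, 0, 0, 0.8], [-12, -12, 0, 0, 0, 0, 0.8], [-6, -2, 0, 0, 0, 0, 0.8], [0, 0, 0, 0, 0, 0, 0.8], [0, 0, 0, 0, 0, 0, 0.8], [0, 0, 0, 0, 0, 0, 0.8], [0, 0, 0, 0, 0, 0, 0.8]],
])

```text
t: 28.65
ee_pos: [636.6, 27.4, 141.9]
eef_rot: [0.084, 0.996, 0.0, -0.001]
contact_force: [0.4, 1.3, -2.6]
gripper_width: 19.9
grasp_force: 49.4
```

```bash
python3 plan.py 636.5 26.2 32
```

```text
t 28.65 yaw 1.403 tilt [-0.0013  0.0003] j6 -1.47 turn 0 rows 0.0 shift [ -0.2  -1.2 109.9] rows [0.  0.  2.7] w 19.9 F [ 0.4  1.3 -2.6]
```

>>> apply_moves([
  [[0, -1, 20, 0, 0, 0, 0.8], [0, 0, 30, 0, 0, 0, 0.8], [0, 0, 30, 0, 0, 0, 0.8], [0, 0, 20, 0, 0, 0, 0.8], [0, 0, 7, 0, 0, 0, 0.8], [0, 0, 2, 0, 0, 0, 0.8], [0, 0, 0, 0, 0, 0, 0.8], [0, 0, 0, 0, 0, 0, 0.8], [0, 0, 0, 0, 0, 0, 0.8]],
])

```text
t: 29.4
ee_pos: [638.9, 25.4, 34.9]
eef_rot: [0.084, 0.996, -0.0, 0.002]
contact_force: [-0.5, 0.4, -1.3]
gripper_width: 20.0
grasp_force: 49.4
```

```bash
python3 plan.py 636.5 26.2 29
python3 - <<'E'
from fit import *
b=shot("scene"); u,v=proj(b,np.array([[600,26,16.]]))[0].astype(int); l,t=u-40,v-30; s=8
im=cv2.resize(b["color"][t:t+70,l:l+80,::-1],None,fx=s,fy=s,interpolation=cv2.INTER_CUBIC)
e=bot.get_obs()["ee_pos"]
for x,y,r,z in((564.3,26,32,6),(e[0],e[1],20,e[2]-23.1),(e[0],e[1],20,e[2]-7.1)):
    cv2.polylines(im,[((proj(b,circ(r,z)+[x,y,0])-[l-.5,t-.5])*s-.5).astype(int)],True,(0,0,255),1)
cv2.imwrite("pics/s8.png",im)
E
```

```text
t 29.4 yaw 1.402 tilt [ 0.0032 -0.0003] j6 -1.47 turn 0 rows 0.0 shift [2.5 0.4 5.9] rows [0.1 0.  0.1] w 20.0 F [-0.5  0.4 -1.3]
```

View pics/s8.png

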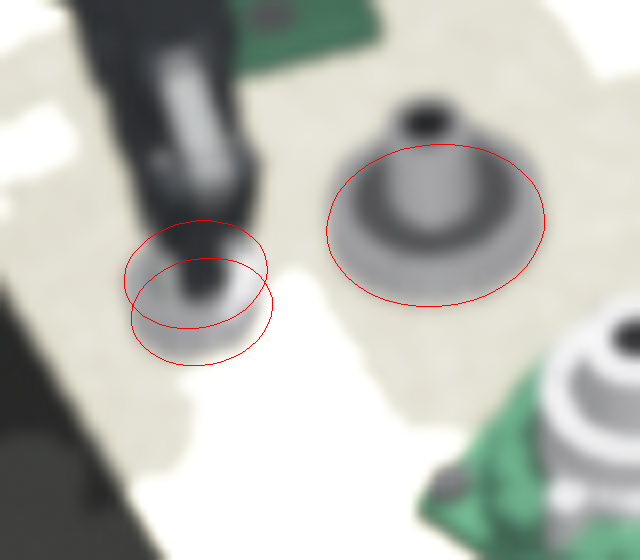

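Pinion and gear overlays both match within about 1 mm. I'll settle, then lower.

>>> apply_moves([
  [[0, 0, 1, 0, 0, 0, 0.8], [0, 0, 1, 0, 0, 0, 0.8], [0, 0, 0, 0, 0, 0, 0.8], [0, 0, 0, 0, 0, 0, 0.8], [0, 0, 0, 0, 0, 0, 0.8]],
])

```text
t: 29.87
ee_pos: [637.4, 25.3, 31.1]
eef_rot: [0.084, 0.996, -0.0, -0.0]
contact_force: [0.3, 0.2, -2.2]
gripper_width: 20.0
grasp_force: 49.4
```

```bash
python3 plan.py 636.5 26.2 29
```

```text
t 29.87 yaw 1.402 tilt [-0.0001 -0.0001] j6 -1.47 turn 0 rows 0.0 shift [1.1 0.8 2.1] rows [0.  0.  0.1] w 20.0 F [ 0.3  0.2 -2.2]
```

>>> apply_moves([
  [[1, 1, 1, 0, 0, 0, 0.8], [0, 0, 1, 0, 0, 0, 0.8], [0, 0, 0.3, 0, 0, 0, 0.8], [0, 0, 0, 0, 0, 0, 0.8], [0, 0, 0, 0, 0, 0, 0.8], [0, 0, 0, 0, 0, 0, 0.8]],
])

```text
t: 30.37
ee_pos: [636.5, 26.7, 29.2]
eef_rot: [0.084, 0.996, 0.0, -0.0]
contact_force: [-1.1, 1.4, 5.5]
gripper_width: 19.9
grasp_force: 50.1
```

Contact made. I'll release, rise and back away.

>>> apply_moves([
  [[0, 0, 0, 0, 0, 0, 0.4], [0, 0, 0, 0, 0, 0, 0.2], [0, 0, 0, 0, 0, 0, 0], [0, 0, 0, 0, 0, 0, -0.2], [0, 0, 0, 0, 0, 0, -0.2], [0, 0, -15, 0, 0, 0, -0.2], [0, 0, -30, 0, 0, 0, -0.2], [0, 0, -35, 0, 0, 0, -0.2], [0, 0, -35, 0, 0, 0, -0.2], [0, 0, -30, 0, 0, 0, -0.2], [20, 25, -10, 0, 0, 0, -0.2], [20, 32, 0, 0, 0, 0, -0.2], [20, 32, 0, 0, 0, 0, -0.2], [20, 32, 0, 0, 0, 0, -0.2], [20, 32, 0, 0, 0, 0, -0.2], [20, 32, 0, 0, 0, 0, -0.2], [20, 32, 0, 0, 0, 0, -0.2], [20, 32, 0, 0, 0, 0, -0.2], [20, 32, 0, 0, 0, 0, -0.2], [10, 15, 0, 0, 0, 0, -0.2]],
])

```text
t: 32.03
ee_pos: [497.1, 353.9, 183.8]
eef_rot: [0.083, 0.997, 0.001, -0.0]
contact_force: [0.3, -0.4, -0.8]
gripper_width: 51.4
grasp_force: 0.0
```

Run:
```python
from fit import *
print(bot.get_obs()["ee_pos"]); ims=[]
for n in("top","scene"):
    b=shot(n); u,v=proj(b,np.array([[590,70,16.]]))[0].astype(int); w=100; l,t=u-w//2-5,v-w//2
    im=cv2.resize(b["color"][t:t+w,l:l+w,::-1],(400*2,400*2),interpolation=cv2.INTER_CUBIC); s=8
    for x,y,r,z in((564.3,26,32,6),(636.5,26.5,20,6),(636.5,26.5,11,50),(564.3,26,13,50),(564.8,147.5,25,60)):
        cv2.polylines(im,[((proj(b,circ(r,z)+[x,y,0])-[l-.5,t-.5])*s-.5).astype(int)],True,(0,0,255),1)
    ims.append(cv2.resize(im,(400,400)))
    print([(k,np.round(finder.tip_of(b,k)[0]["position"],1).tolist(),np.round(proj(b,np.array([c])),1).tolist()) for k,c in(("gear",(564.3,26,6.)),("pinion",(636.5,26.5,6.))) if finder.tip_of(b,k)])
    P=cloud(b)
    for k,x,y,r in(("gear",564.3,26,13),("pin",636.5,26.5,11),("hub",564.8,147.6,14)):
        m=(np.hypot(P[...,0]-x,P[...,1]-y)<r)&(P[...,2]>(66 if k=="hub" else 42))&(P[...,2]<90); print(n,k,np.round(np.nanmean(P[m],0),1),m.sum())
cv2.imwrite("pics/fin.png",np.hstack(ims))
```

```text
[497.08461865 353.93923781 183.81730617]
[('gear', [305.3, 173.0], [[304.7, 172.5]]), ('pinion', [302.9, 147.1], [[304.3, 148.2]])]
top gear [563.3  26.9  50.3] 60
top pin [636.   26.7  49.3] 46
top hub [564.2 147.2  77.9] 81
[('gear', [317.4, 123.9], [[300.0, 228.5]]), ('pinion', [271.6, 239.6], [[272.2, 241.0]])]
scene gear [565.2  27.6  50.4] 73
scene pin [636.9  28.8  49.2] 72
scene hub [565.7 150.3  77. ] 148
```

View pics/fin.png

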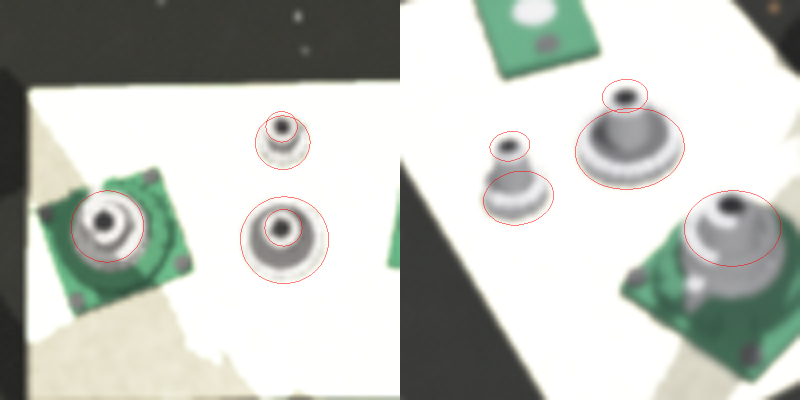

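The final view shows both gears flat on the board and square to each other: gear about (564,26), pinion about (636.5,27), a gap of about 20 mm. The ring is on the bush and the bush is home. I'll hand it in.

```bash
python3 -c "
from station import ticket; print(ticket.sign_off())"
```

```text
the job is handed in; nothing more can be done
None
```

The job is done and handed in after about 32 s of robot time: bush fully home with its key in the keyway, ring on its flange, large gear within about 1 mm of the midpoint, small gear about 20 mm clear behind it, and the jar not touched.

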